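# Sort the tall preserve jars into their colour trays on the cellar bench

### The arm

A 6-joint arm with a two-finger parallel gripper is mounted at the origin on the work surface. World frame = base frame: x ahead of the robot, y to its left, z up, the work surface at z = 0. Lengths are in m, angles in rad, forces in N, time in s.
With the tool pointing down it reaches from about 0.375 to 0.975 m from the base axis. Payload 3.8 kg.
Tool frame: the origin (TCP) lies on the mounting face of the last link; the fingertips stand 173 mm ahead of it and the grasp point (between the pads) lies 155 mm ahead of it (bot.hold_point_z is the distance from the TCP to the grasp point, in m); z points along the fingers, y is the line along which they close (so a half turn about z gives the same grasp; the last joint's range is limited). The gripper opens to 85 mm and grips with 20 to 120 N. Pads are 22 mm wide; open, the fingers measure 114 mm over their backs; the gripper's body (76 mm by 85 mm) begins 54 mm behind the grasp point. The pads swing forward as they close: fully open they stand 13 mm farther back than shut.
Start: joints at [-1.145, 0.264, 1.604, -0, 1.274, -0.037], TCP at [0.301, -0.604, 0.405] pointing down, gripper open.
Joint ranges: [-2.63, 2.63], [-0.94, 2.18], [0.31, 2.57], [-1.31, 4.45], [0, 2.66], [-2.55, 2.55]. Speed limits (rad/s): [2.57, 2.57, 3.14, 3.14, 3.14, 3.14].

### API

Orientations are given as a rotation vector (axis times angle).
In Python, from workcell import bot, optics gives the robot as it stands.
- The arm moves only by the shell command python3 -m jog 'ROWS' [OPENING] [FORCE]. ROWS is JSON, a list of rows, each an object of numbers: "dx", "dy", "dz": the shift along the tool's x, y, z in mm; "ax", "ay", "az": the turn, a rotation vector about the tool's x, y, z in degrees. A call has 1 to 20 rows; each row shifts and turns the commanded pose from where the row before left it, along the tool's axes as they then stand; what a row does not reach is not made up. A row lasts 1/12 s, in which the tool goes at most 41.7 mm and 7.16 degrees, less where a joint would pass 70% of its speed; a pose out of reach is approached as far as the arm can. A call with a gripper value outside its range is refused whole. OPENING is the opening, from 0 (shut) to 1 (fully open), set as the call begins (- or left out, the last holds). The fingers move at their own pace and stop on an object; FORCE is the grip in N (left out, the last holds). Time passes only in rows, so rows that do not move let the fingers close. It gives the time, the measured TCP pose, the force, the opening and the grip force at its end, in the units of the state.
- bot.read_state(): the state, without advancing time (a new reading comes with each control period).
- optics.read_camera(name): name is "scene" or "top" or "wrist"; returns a dict with "img" (384x512x3 uint8, red, green, blue), "vertical_fov" (degrees; the focal length in pixels is half the picture's height over the tangent of half this angle, whatever the lens; pixels are square), "cx", "cy" (the principal point, pixels), "R" (3x3) and "t" (3): a world point X has camera coordinates R X + t; the wrist camera has in their place "tool_from_camera" (4x4, takes a point from camera to tool coordinates, whose origin is the TCP and whose axes are the flange's). Camera axes: x right, y down, z forward; pixel columns grow to the right and rows downward; lengths in m; the calibration is good to about 2 mm. A picture is of the moment at which its call begins: read the wrist's pose just before it. There is no depth.
- bot.finish_job(): hands the job in; it is judged then, once.
The state is a dict: "time": time; "q": joint angles; "joint_vel": joint speeds; "joint_torque": joint torques, N m; "tool_pos": TCP position; "tcp_rot": TCP orientation; "wrist_force": force on the tool from outside, world axes, zero at the start; "torque": the same for the moment, N m; "width": opening from 0.0 (shut) to 1.0 (fully open); "grip_force": force on a finger pad.
Only numpy, scipy, OpenCV 4.12 (cv2) and the standard library are available. Lean on these libraries where they do the work, as an engineer would, in place of code of your own. Each camera call takes 0.05 s, during which the arm holds its last target. There are 200 camera calls.

### The job

Sort this year's preserves: stand each of the four tall jars upright in the round tray of the same colour as its lid, flat on the tray's floor, and let go. It is glass, so set each jar down and do not drop it; leave the two squat jars where they are.

Things in the scene. Friction and masses are not known exactly. Their poses are not given: they have to be found in the camera images.
- jar_red: tall preserve jar with a red screw lid and a white paper label, diameter 58 mm all the way up (lid included), 100 mm high, about 0.33 kg, loose, upright at the start. Origin: centre of its underside; z up along the jar.
- jar_green: tall preserve jar with a green screw lid and a white paper label, diameter 58 mm all the way up (lid included), 100 mm high, about 0.33 kg, loose, upright at the start. Origin: centre of its underside; z up along the jar.
- jar_yellow: tall preserve jar with a yellow screw lid and a white paper label, diameter 58 mm all the way up (lid included), 100 mm high, about 0.33 kg, loose, upright at the start. Origin: centre of its underside; z up along the jar.
- jar_blue: tall preserve jar with a blue screw lid and a white paper label, diameter 58 mm all the way up (lid included), 100 mm high, about 0.33 kg, loose, upright at the start. Origin: centre of its underside; z up along the jar.
- tray_red: shallow round red plastic tray with a flat white spot 56 mm across in the middle of its floor, fixed to the bench, empty at the start: floor 4 mm thick, rim 12 mm high, outer diameter 94 mm at the rim, inside diameter about 80 mm at the floor and 86 mm at the rim, so a jar fits with about 11 mm to spare all round. Origin: centre of its underside, at bench height; z up.
- tray_green: shallow round green plastic tray with a flat white spot 56 mm across in the middle of its floor, fixed to the bench, empty at the start: floor 4 mm thick, rim 12 mm high, outer diameter 94 mm at the rim, inside diameter about 80 mm at the floor and 86 mm at the rim, so a jar fits with about 11 mm to spare all round. Origin: centre of its underside, at bench height; z up.
- tray_yellow: shallow round yellow plastic tray with a flat white spot 56 mm across in the middle of its floor, fixed to the bench, empty at the start: floor 4 mm thick, rim 12 mm high, outer diameter 94 mm at the rim, inside diameter about 80 mm at the floor and 86 mm at the rim, so a jar fits with about 11 mm to spare all round. Origin: centre of its underside, at bench height; z up.
- tray_blue: shallow round blue plastic tray with a flat white spot 56 mm across in the middle of its floor, fixed to the bench, empty at the start: floor 4 mm thick, rim 12 mm high, outer diameter 94 mm at the rim, inside diameter about 80 mm at the floor and 86 mm at the rim, so a jar fits with about 11 mm to spare all round. Origin: centre of its underside, at bench height; z up.
- squat_red: squat wide amber glass jar with a plain red lid over its whole top, diameter 76 mm, only 42 mm high, 0.25 kg, loose; not to be sorted. Origin: centre of its underside; z up. (Other small clutter among these things is under 45 mm high.)
- squat_green: squat wide amber glass jar with a plain green lid over its whole top, diameter 76 mm, only 42 mm high, 0.25 kg, loose; not to be sorted. Origin: centre of its underside; z up. (Other small clutter among these things is under 45 mm high.)
There are look-alikes about, which are no part of the job. Of the things that look like the tray_blue, take the one that is farthest to the robot's left at the start. Of the things that look like the tray_green, the smaller one is meant.

How it is judged:
At the end, for the whole second after the job is handed in: Each tall jar stands upright (within 0.06 rad) inside the tray of its lid's colour, on the tray's floor (underside 1 to 7 mm above the bench) and within 16 mm of the tray's centre, released and at rest; both squat jars are at rest within 20 mm of where they started (horizontal distance between jar_red and tray_red below 0.016 m and z of jar_red in the frame of tray_red between 0.001 and 0.007 m and angle between each of jar_red, jar_green, jar_yellow, jar_blue's own z axis and vertical below 0.06 rad and linear speed of each of jar_red, jar_green, jar_yellow, jar_blue, squat_red, squat_green below 0.02 m/s and contact force between each of jar_red, jar_green, jar_yellow, jar_blue and the fingers below 0.1 N and horizontal distance between jar_green and tray_green below 0.016 m and z of jar_green in the frame of tray_green between 0.001 and 0.007 m and horizontal distance between jar_yellow and tray_yellow below 0.016 m and z of jar_yellow in the frame of tray_yellow between 0.001 and 0.007 m and horizontal distance between jar_blue and tray_blue below 0.016 m and z of jar_blue in the frame of tray_blue between 0.001 and 0.007 m and distance of each of squat_red, squat_green from where it was at the start of the episode below 0.02 m); the robot touches nothing.
It fails at once if a tall jar is dropped (let go with its underside more than 35 mm above the bench) ((height (world z) of jar_red above 0.035 m and contact force between jar_red and anything else below 0.02 N) or (height (world z) of jar_green above 0.035 m and contact force between jar_green and anything else below 0.02 N) or (height (world z) of jar_yellow above 0.035 m and contact force between jar_yellow and anything else below 0.02 N) or (height (world z) of jar_blue above 0.035 m and contact force between jar_blue and anything else below 0.02 N)).
It fails at once if a squat jar is moved by more than 30 mm (distance of any of squat_red, squat_green from where it was at the start of the episode above 0.03 m).
It also fails if it takes over 99 s, if anything falls off the work surface, if the arm or the gripper's body presses on something with over 40 N, if the wrist force passes 120 N, or if a joint passes its speed limit or range.

## Working session

There is one attempt and no reset: what is moved stays moved. The work goes in short steps, Python scripts to look and compute and a shell command to move; the robot and the scene stay as the last step left them, time stands still between calls to the robot, and variables do not carry over. Pictures are saved under pics/ and viewed, at most 14 in all, crops included, and the job is handed in when it is done.

```bash
mkdir -p pics; ls
python3 - <<'E'
from workcell import bot, optics
import cv2
print(bot.read_state())
for n in("scene","top","wrist"):
    c=optics.read_camera(n); cv2.imwrite(f"pics/{n}0.png",c["img"][...,::-1])
    print(n,{k:v for k,v in c.items() if k!="img"})
E
```

```text
pics
{'time': 0.0, 'q': array([-1.14489059e+00,  2.64785317e-01,  1.60537414e+00, -3.12389399e-05,
        1.27364725e+00, -3.68839846e-02]), 'joint_vel': array([-0.00117289, -0.00134677,  0.00014674,  0.00147553, -0.00071699,
       -0.00103916]), 'joint_torque': array([ 1.51455817e-03, -5.15100682e+01, -3.67318618e+01, -5.92932270e-05,
        1.29709026e-02, -1.23407426e-05]), 'tool_pos': array([ 0.3012181 , -0.6036948 ,  0.40333981]), 'tcp_rot': array([-3.05574902e+00, -7.19995653e-01,  7.17743065e-04]), 'wrist_force': array([-0.10577596, -0.23227008, -0.03638541]), 'torque': array([0.00449479, 0.04978887, 0.01855813]), 'grip_force': 0.0, 'width': 1.0019101600760818}
scene {'vertical_fov': 48.27708459489731, 'cx': 257.46106090292295, 'cy': 194.91153893101136, 'R': array([[-0.87486373,  0.48374722,  0.02453738],
       [ 0.24215753,  0.48069456, -0.84278851],
       [-0.41949158, -0.73138319, -0.53768527]]), 't': array([ 0.35731901, -0.07463995,  1.58777018])}
top {'vertical_fov': 49.284177444864625, 'cx': 254.14519806604713, 'cy': 193.7907333737515, 'R': array([[-0.01453306, -0.99984687, -0.00974848],
       [-0.99581316,  0.01535303, -0.09011342],
       [ 0.09024929,  0.00839804, -0.9958838 ]]), 't': array([0.04103726, 0.45282918, 1.19564277])}
wrist {'vertical_fov': 58.02848212912376, 'cx': 259.684925270334, 'cy': 189.45631740979897, 'tool_from_camera': array([[ 4.26791710e-04, -9.48346913e-01, -3.17234852e-01,
         8.20423378e-02],
       [ 9.99999812e-01,  5.44185946e-04, -2.81448999e-04,
         1.39396200e-03],
       [ 4.39546037e-04, -3.17234672e-01,  9.48346967e-01,
         3.10328649e-02],
       [ 0.00000000e+00,  0.00000000e+00,  0.00000000e+00,
         1.00000000e+00]])}
```

View pics/top0.png

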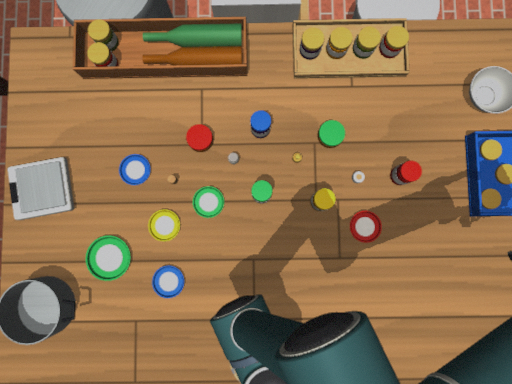

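View pics/scene0.png

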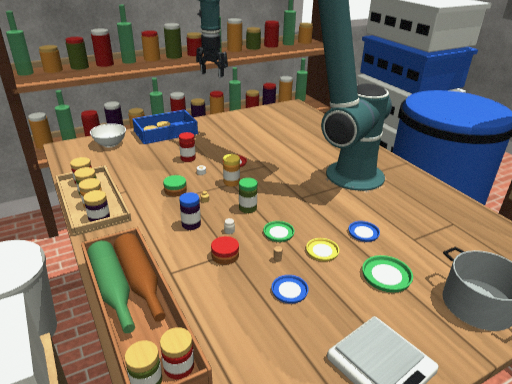

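The top view shows tall jars red (409,171), blue (261,121), green (262,190), yellow (325,199), and squat jars red (200,137) and green (331,133).
- Red tray (365,226) and yellow tray (164,225) have no look-alikes.
- Blue-tray candidates are (135,169) and (169,281). I take (135,169), because it is farthest left (image left = +y).
- Green-tray candidates are (208,201) and (109,257). I take (208,201), because it is smaller.

The next script measures these and makes a confirming crop.

```bash
cat > h.py <<'E'
import numpy as np, cv2
from workcell import bot, optics
from scipy.spatial.transform import Rotation as Ro
def cam(n):
    s=bot.read_state(); c=optics.read_camera(n)
    f=192/np.tan(np.radians(c["vertical_fov"])/2)
    c["K"]=np.array([[f,0,c["cx"]],[0,f,c["cy"]],[0,0,1]])
    if n=="wrist":
        T=np.eye(4);T[:3,:3]=Ro.from_rotvec(s["tcp_rot"]).as_matrix();T[:3,3]=s["tool_pos"]
        M=np.linalg.inv(T@c["tool_from_camera"]); c["R"],c["t"]=M[:3,:3],M[:3,3]
    return c
def ray(c,uv,z):
    d=c["R"].T@np.linalg.inv(c["K"])@[uv[0],uv[1],1]; o=-c["R"].T@c["t"]
    return (o+d*(z-o[2])/d[2])[:2]
def mask(img,col):
    h,s,v=[x.astype(int) for x in cv2.split(cv2.cvtColor(img,cv2.COLOR_RGB2HSV))]
    if col=="white": m=(s<50)&(v>150)
    else:
        lo,hi={"red":(0,5),"yellow":(22,33),"green":(50,80),"blue":(105,125)}[col]
        m=(h>=lo)&(h<=hi)
        if col=="red": m|=h>=172
        m&=(s>140)&(v>70)
    return m.astype(np.uint8)*255
def blobs(img,col,amin=60):
    cs,_=cv2.findContours(mask(img,col),cv2.RETR_EXTERNAL,cv2.CHAIN_APPROX_NONE)
    return [(cv2.fitEllipse(c),cv2.contourArea(c)) for c in cs if cv2.contourArea(c)>amin]
E
python3 - <<'E'
from h import *
for n in("top","scene"):
    c=cam(n)
    for col in("red","green","yellow","blue","white"):
        for e,a in blobs(c["img"],col):
            (u,v),ax,_=e
            print(n,col,np.round((u,v),1),np.round(ax),int(a),"z.1",ray(c,(u,v),.1).round(3),"z.004",ray(c,(u,v),.004).round(3),"z.012",ray(c,(u,v),.012).round(3))
    if n=="top": cv2.imwrite("pics/crop.png",cv2.resize(c["img"][140:310,70:270,::-1],None,fx=3.5,fy=3.5,interpolation=cv2.INTER_CUBIC))
E
```

```text
top red [365.3 226.2] [30. 31.] 747 z.1 [ 0.354 -0.264] z.004 [ 0.355 -0.288] z.012 [ 0.355 -0.286]
top red [409.6 171.2] [20. 23.] 361 z.1 [ 0.501 -0.39 ] z.004 [ 0.515 -0.425] z.012 [ 0.514 -0.422]
top red [198.8 136.9] [25. 25.] 495 z.1 [0.606 0.184] z.004 [0.628 0.197] z.012 [0.626 0.196]
top green [107.6 257.6] [43. 44.] 1474 z.1 [0.28 0.43] z.004 [0.275 0.464] z.012 [0.275 0.462]
top green [207.9 201.5] [30. 30.] 689 z.1 [0.427 0.159] z.004 [0.434 0.171] z.012 [0.434 0.17 ]
top green [261.5 190.6] [19. 20.] 300 z.1 [0.455 0.013] z.004 [0.464 0.013] z.012 [0.463 0.013]
top green [331.3 132.9] [24. 25.] 472 z.1 [ 0.611 -0.181] z.004 [ 0.634 -0.198] z.012 [ 0.632 -0.197]
top yellow [163.7 224.9] [31. 32.] 792 z.1 [0.365 0.279] z.004 [0.367 0.301] z.012 [0.367 0.299]
top yellow [324.3 198.4] [21. 21.] 347 z.1 [ 0.431 -0.156] z.004 [ 0.438 -0.171] z.012 [ 0.437 -0.17 ]
top yellow [507.8 170.4] [ 7. 18.] 75 z.1 [ 0.499 -0.655] z.004 [ 0.512 -0.713] z.012 [ 0.511 -0.708]
top yellow [490.3 149.6] [18. 20.] 277 z.1 [ 0.557 -0.612] z.004 [ 0.575 -0.666] z.012 [ 0.574 -0.662]
top yellow [
[... 5283 characters left out ...]
 [363.5 231.6] [10. 18.] 141 z.1 [0.302 0.38 ] z.004 [0.204 0.289] z.012 [0.212 0.297]
scene white [278.5 231.7] [11. 18.] 149 z.1 [0.502 0.278] z.004 [0.432 0.173] z.012 [0.438 0.181]
scene white [107.3 130.7] [14. 35.] 376 z.1 [ 0.755 -0.556] z.004 [ 0.721 -0.778] z.012 [ 0.723 -0.76 ]
scene white [386.7  85.7] [ 3. 69.] 140 z.1 [-0.615 -0.507] z.004 [-0.841 -0.722] z.012 [-0.823 -0.704]
scene white [444.   3.] [ 7. 85.] 398 z.1 [-3.152 -2.336] z.004 [-3.736 -2.809] z.012 [-3.687 -2.77 ]
scene white [359.   9.] [22. 24.] 365 z.1 [-2.008 -2.365] z.004 [-2.431 -2.842] z.012 [-2.396 -2.802]
scene white [306.8  11. ] [10. 28.] 199 z.1 [-1.463 -2.451] z.004 [-1.809 -2.94 ] z.012 [-1.78  -2.899]
```

View pics/crop.png

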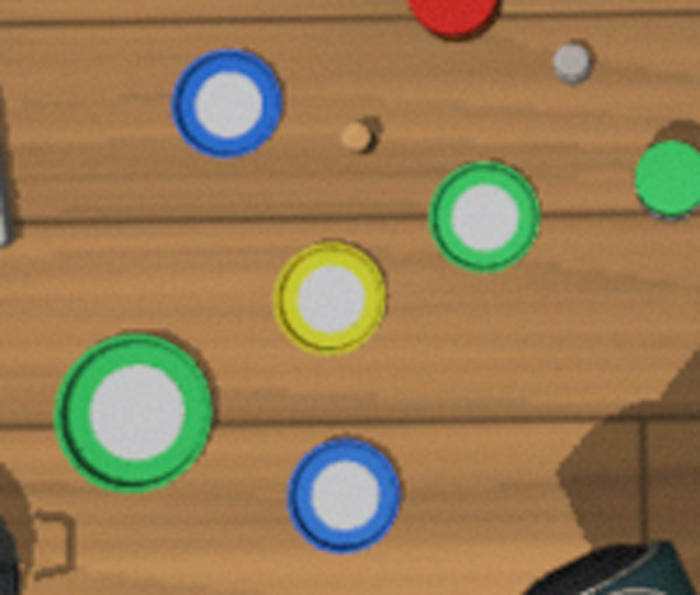

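The crop confirms both choices. The green tray at crop (485,217) is clearly smaller than the one at (135,412). The blue tray at (228,103) is farther left than the one at (345,495). Next I square the tool to the world axes and move over the red jar for a wrist look.

```bash
python3 -m jog '[{"az":6.63},{"az":6.63},{"az":6.63},{"az":6.63},{"dx":12,"dy":-12},{"dx":25,"dy":-26},{"dx":25,"dy":-26},{"dx":25,"dy":-26},{"dx":25,"dy":-26},{"dx":25,"dy":-26},{"dx":25,"dy":-28},{"dx":25,"dy":-28},{"dx":12,"dy":-14},{},{}]' 1 50
cat > w.py <<'E'
import sys; from h import *
col=sys.argv[1]; z=float(sys.argv[2]); c=cam("wrist"); s=bot.read_state()
print("tcp",s["tool_pos"].round(4),"rot",s["tcp_rot"].round(4),"w",round(s["width"],3),"grip",s["grip_force"],"t",s["time"],"q6",s["q"][5])
for e,a in blobs(c["img"],col,300):
    p=ray(c,e[0],z); d=(p-s["tool_pos"][:2])*1000
    print(np.round(e[0],1),np.round(e[1],1),p.round(4),"dx",d[0].round(1),"dy",-d[1].round(1))
if len(sys.argv)>3: cv2.imwrite(f"pics/{sys.argv[3]}.png",c["img"][...,::-1])
E
python3 w.py red .1 w1
```

```text
tcp [ 0.3013 -0.6039  0.4042] rot [-3.0571e+00 -7.2030e-01  2.0000e-04] w 0.998 grip 0.0 t 0.3 q6 -0.0368981193824086invalid input
```

View pics/w1.png

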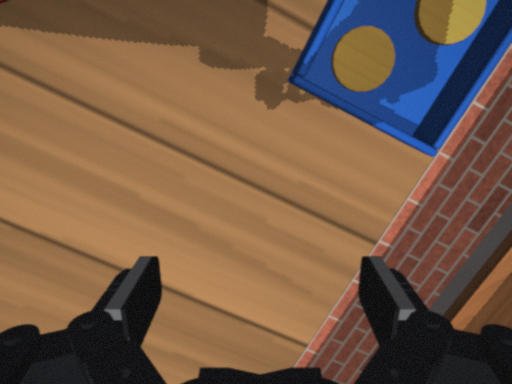

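The wrist picture shows only the blue crate and the bench edge: the jog was refused, probably because of the empty rows.

```bash
python3 -m jog '[{"az":6.63},{"az":6.63},{"az":6.63},{"az":6.63},{"dx":12,"dy":-12},{"dx":25,"dy":-26},{"dx":25,"dy":-26},{"dx":25,"dy":-26},{"dx":25,"dy":-26},{"dx":25,"dy":-26},{"dx":25,"dy":-28},{"dx":25,"dy":-28},{"dx":12,"dy":-14},{"dx":0},{"dx":0}]' 1 50
python3 w.py red .1 w2
```

```text
tcp [ 0.3013 -0.6039  0.4044] rot [-3.0574e+00 -7.2030e-01  2.0000e-04] w 1.003 grip 0.0 t 0.35 q6 -0.036882117070125786invalid input
```

View pics/w2.png

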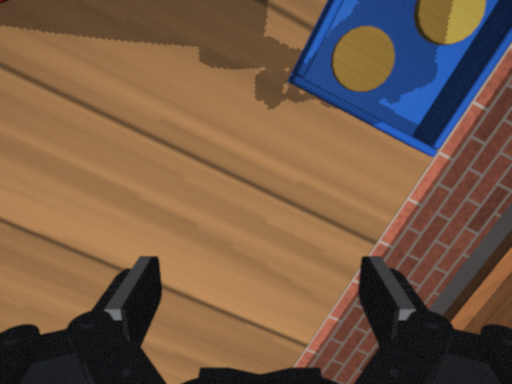

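The picture is unchanged and the call was refused again, so I'll test the row format.

```bash
python3 -m jog '[{"az":6.63},{"az":6.63}]'; python3 -m jog '[{"dx":0,"dy":0,"dz":0,"ax":0,"ay":0,"az":6}]';  python3 -m jog '[{"dx":0,"dy":0,"dz":0,"ax":0,"ay":0,"az":0}]' 1.0 50; python3 -m jog --help | head -20
```

```text
time: 0.43
tool_pos: [0.3013, -0.604, 0.4045]
tcp_rot: [-3.091, -0.558, 0.0]
wrist_force: [0.5, 0.1, -0.1]
width: 1.003
grip_force: 0.0
time: 0.52
tool_pos: [0.3013, -0.604, 0.4046]
tcp_rot: [-3.092, -0.555, 0.0]
wrist_force: [-0.0, -0.2, -0.4]
width: 1.0
grip_force: 0.0invalid input
invalid input: not JSON, or not a number
```

All six keys are required per row.

```bash
python3 -m jog '[{"dx":0,"dy":0,"dz":0,"ax":0,"ay":0,"az":7},{"dx":0,"dy":0,"dz":0,"ax":0,"ay":0,"az":7},{"dx":0,"dy":0,"dz":0,"ax":0,"ay":0,"az":6.5},{"dx":12,"dy":-12,"dz":0,"ax":0,"ay":0,"az":0},{"dx":25,"dy":-26,"dz":0,"ax":0,"ay":0,"az":0},{"dx":25,"dy":-26,"dz":0,"ax":0,"ay":0,"az":0},{"dx":25,"dy":-26,"dz":0,"ax":0,"ay":0,"az":0},{"dx":25,"dy":-26,"dz":0,"ax":0,"ay":0,"az":0},{"dx":25,"dy":-26,"dz":0,"ax":0,"ay":0,"az":0},{"dx":25,"dy":-28,"dz":0,"ax":0,"ay":0,"az":0},{"dx":25,"dy":-28,"dz":0,"ax":0,"ay":0,"az":0},{"dx":12,"dy":-14,"dz":0,"ax":0,"ay":0,"az":0},{"dx":0,"dy":0,"dz":0,"ax":0,"ay":0,"az":0},{"dx":0,"dy":0,"dz":0,"ax":0,"ay":0,"az":0}]' 1 50
python3 w.py red .1 w3
```

```text
time: 1.68
tool_pos: [0.5013, -0.3903, 0.4048]
tcp_rot: [3.141, 0.01, -0.0]
wrist_force: [-0.5, 0.2, -0.6]
width: 0.997
grip_force: 0.0
tcp [ 0.5006 -0.3913  0.4047] rot [ 3.1413e+00  6.3000e-03 -5.0000e-04] w 0.997 grip 0.0 t 1.7333 q6 0.8643657020085763
[175.5 270.5] [60.9 70.4] [ 0.4143 -0.3157] dx -86.2 dy -75.6
[265.9 171.8] [67.  70.8] [ 0.5075 -0.3964] dx 6.9 dy 5.1
```

View pics/w3.png

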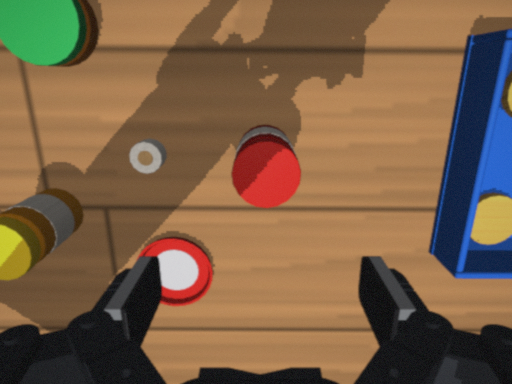

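The wrist view shows the red lid at (266,172), clean and nearly circular, and the red tray at (178,270).

Run:
```python
from h import *
c=cam("wrist")
for e,a in blobs(c["img"],"white",300): print(np.round(e[0],1),np.round(e[1],1),ray(c,e[0],.004).round(4))
for col in("red","yellow","green"):
  for e,a in blobs(c["img"],col,300):print(col,np.round(e[0],1),[ray(c,e[0],z).round(4) for z in(.012,.042,.1)])
t=cam("top")
for col in("red","green","yellow","blue"):
  m=mask(t["img"],col); n,l,s,ce=cv2.connectedComponentsWithStats(m)
  for i in range(1,n):
    if 200<s[i,4]<400: print(col,s[i],ce[i].round(1),ray(t,ce[i],.1).round(4))
```

```text
[176.5 269.1] [37.1 41.3] [ 0.3563 -0.2915]
[143.8 156.9] [28.3 31.6] [ 0.4962 -0.2659]
red [174.3 270.1] [array([ 0.3599, -0.291 ]), array([ 0.3784, -0.2993]), array([ 0.4142, -0.3156])]
red [264.6 171. ] [array([ 0.4831, -0.3978]), array([ 0.4914, -0.3973]), array([ 0.5075, -0.3964])]
yellow [ 15.7 247.8] [array([ 0.3888, -0.1079]), array([ 0.4049, -0.1315]), array([ 0.4361, -0.1771])]
yellow [492.6 218.3] [array([ 0.4287, -0.6567]), array([ 0.4415, -0.6347]), array([ 0.4663, -0.5923])]
green [38.6 28.6] [array([ 0.6228, -0.181 ]), array([ 0.6195, -0.1985]), array([ 0.6131, -0.2324])]
red [399 161  23  22 324] [409.4 172.4] [ 0.498  -0.3893]
green [252 181  20  21 330] [261.5 190.5] [0.4548 0.0134]
yellow [330  27  22  22 385] [340.6  37.6] [ 0.8822 -0.2153]
yellow [358  26  23  24 394] [368.9  37.3] [ 0.8815 -0.2943]
yellow [386  26  23  22 390] [397.3  36.6] [ 0.8821 -0.3738]
yellow [302  28  22  22 382] [312.6  38.1] [ 0.8822 -0.1367]
yellow [496 165  16  19 261] [504.2 173.9] [ 0.49   -0.6452]
yellow [313 188  23  22 384] [324.1 198.4] [ 0.4306 -0.1557]
blue [251 111  20  21 336] [260.3 120.8] [0.6481 0.0136]
```

```bash
python3 -m jog '[{"dx":4.5,"dy":3,"dz":8,"ax":0,"ay":0,"az":0.4},{"dx":0,"dy":0,"dz":20,"ax":0,"ay":0,"az":0},{"dx":0,"dy":0,"dz":30,"ax":0,"ay":0,"az":0},{"dx":0,"dy":0,"dz":30,"ax":0,"ay":0,"az":0},{"dx":0,"dy":0,"dz":30,"ax":0,"ay":0,"az":0},{"dx":0,"dy":0,"dz":30,"ax":0,"ay":0,"az":0},{"dx":0,"dy":0,"dz":20,"ax":0,"ay":0,"az":0},{"dx":0,"dy":0,"dz":10,"ax":0,"ay":0,"az":0},{"dx":0,"dy":0,"dz":0,"ax":0,"ay":0,"az":0},{"dx":0,"dy":0,"dz":0,"ax":0,"ay":0,"az":0},{"dx":0,"dy":0,"dz":0,"ax":0,"ay":0,"az":0}]' 1 50
python3 -m jog '[{"dx":0,"dy":0,"dz":0,"ax":0,"ay":0,"az":0},{"dx":0,"dy":0,"dz":0,"ax":0,"ay":0,"az":0},{"dx":0,"dy":0,"dz":0,"ax":0,"ay":0,"az":0},{"dx":0,"dy":0,"dz":0,"ax":0,"ay":0,"az":0},{"dx":0,"dy":0,"dz":0,"ax":0,"ay":0,"az":0},{"dx":0,"dy":0,"dz":0,"ax":0,"ay":0,"az":0},{"dx":0,"dy":0,"dz":0,"ax":0,"ay":0,"az":0},{"dx":0,"dy":0,"dz":0,"ax":0,"ay":0,"az":0},{"dx":0,"dy":0,"dz":0,"ax":0,"ay":0,"az":0},{"dx":0,"dy":0,"dz":0,"ax":0,"ay":0,"az":0}]' 0 50
```

```text
time: 2.75
tool_pos: [0.5054, -0.396, 0.2284]
tcp_rot: [3.14, -0.011, 0.004]
wrist_force: [-0.0, -0.3, 0.7]
width: 1.003
grip_force: 0.0
time: 3.58
tool_pos: [0.5056, -0.3953, 0.2288]
tcp_rot: [3.14, -0.01, 0.004]
wrist_force: [0.0, 1.5, 6.9]
width: 0.667
grip_force: 53.7
```

```bash
python3 -m jog '[{"dx":0,"dy":0,"dz":-5,"ax":0,"ay":0,"az":0},{"dx":0,"dy":0,"dz":-12,"ax":0,"ay":0,"az":0},{"dx":0,"dy":0,"dz":-16,"ax":0,"ay":0,"az":0},{"dx":0,"dy":0,"dz":-16,"ax":0,"ay":0,"az":0},{"dx":-8,"dy":-6,"dz":-8,"ax":0,"ay":0,"az":0},{"dx":-16,"dy":-11,"dz":-3,"ax":0,"ay":0,"az":0},{"dx":-24,"dy":-17,"dz":0,"ax":0,"ay":0,"az":0},{"dx":-27,"dy":-19,"dz":0,"ax":0,"ay":0,"az":0},{"dx":-27,"dy":-19,"dz":0,"ax":0,"ay":0,"az":0},{"dx":-24,"dy":-17,"dz":0,"ax":0,"ay":0,"az":0},{"dx":-16,"dy":-12,"dz":0,"ax":0,"ay":0,"az":0},{"dx":-8,"dy":-6,"dz":0,"ax":0,"ay":0,"az":0},{"dx":0,"dy":0,"dz":0,"ax":0,"ay":0,"az":0},{"dx":0,"dy":0,"dz":0,"ax":0,"ay":0,"az":0}]'
python3 w.py red .156 w4
python3 - <<'E'
from h import *
cv2.imwrite("pics/t4.png",cam("scene")["img"][60:310,120:440,::-1])
a=np.hstack([cv2.imread("pics/w4.png")[:,:,:],cv2.resize(cv2.imread("pics/t4.png"),(512,400))[:384]]);cv2.imwrite("pics/v4.png",cv2.resize(a,(800,300)))
E
```

```text
time: 4.75
tool_pos: [0.3559, -0.2872, 0.2874]
tcp_rot: [3.14, -0.011, 0.003]
wrist_force: [0.9, 0.6, -2.2]
width: 0.666
grip_force: 54.0
tcp [ 0.3565 -0.2877  0.2876] rot [ 3.1397 -0.0106  0.0033] w 0.662 grip 53.96719041396864 t 4.8 q6 0.8440040349532847
[259.6 299.1] [164.5 166.8] [ 0.3656 -0.2885] dx 9.2 dy 0.8
[259.9 177.4] [ 98.4 122.5] [ 0.409  -0.2889] dx 52.5 dy 1.2
```

View pics/v4.png

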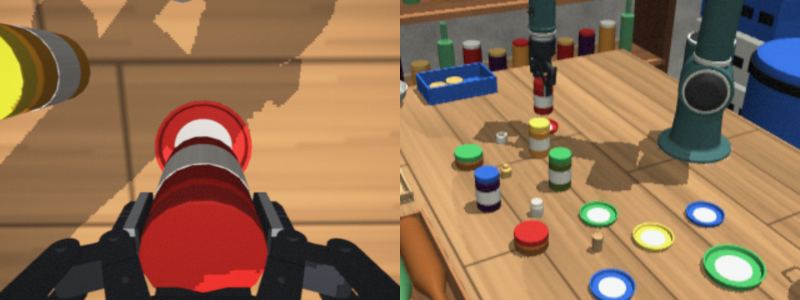

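The jar is held level, and the tray beneath it lines up with it in the wrist view (tray centre column about 203, jar about 203). Lowering now.

```bash
python3 -m jog '[{"dx":0,"dy":0,"dz":6,"ax":0,"ay":0,"az":0},{"dx":0,"dy":0,"dz":12,"ax":0,"ay":0,"az":0},{"dx":0,"dy":0,"dz":14,"ax":0,"ay":0,"az":0},{"dx":0,"dy":0,"dz":10,"ax":0,"ay":0,"az":0},{"dx":0,"dy":0,"dz":5,"ax":0,"ay":0,"az":0},{"dx":0,"dy":0,"dz":3,"ax":0,"ay":0,"az":0},{"dx":0,"dy":0,"dz":1.5,"ax":0,"ay":0,"az":0},{"dx":0,"dy":0,"dz":1,"ax":0,"ay":0,"az":0},{"dx":0,"dy":0,"dz":1,"ax":0,"ay":0,"az":0},{"dx":0,"dy":0,"dz":1,"ax":0,"ay":0,"az":0},{"dx":0,"dy":0,"dz":0,"ax":0,"ay":0,"az":0},{"dx":0,"dy":0,"dz":0,"ax":0,"ay":0,"az":0}]'
```

```text
time: 5.85
tool_pos: [0.3558, -0.2872, 0.2329]
tcp_rot: [3.141, -0.01, 0.002]
wrist_force: [-0.1, 1.1, -1.0]
width: 0.665
grip_force: 54.0
```

```bash
python3 -m jog '[{"dx":0,"dy":0,"dz":0.5,"ax":0,"ay":0,"az":0},{"dx":0,"dy":0,"dz":0,"ax":0,"ay":0,"az":0},{"dx":0,"dy":0,"dz":0,"ax":0,"ay":0,"az":0}]'
python3 -m jog '[{"dx":0,"dy":0,"dz":0,"ax":0,"ay":0,"az":0},{"dx":0,"dy":0,"dz":0,"ax":0,"ay":0,"az":0},{"dx":0,"dy":0,"dz":0,"ax":0,"ay":0,"az":0},{"dx":0,"dy":0,"dz":0,"ax":0,"ay":0,"az":0},{"dx":0,"dy":0,"dz":0,"ax":0,"ay":0,"az":0},{"dx":0,"dy":0,"dz":0,"ax":0,"ay":0,"az":0},{"dx":0,"dy":0,"dz":0,"ax":0,"ay":0,"az":0},{"dx":0,"dy":0,"dz":-10,"ax":0,"ay":0,"az":0.5},{"dx":0,"dy":0,"dz":-30,"ax":0,"ay":0,"az":0},{"dx":0,"dy":0,"dz":-40,"ax":0,"ay":0,"az":0},{"dx":0,"dy":0,"dz":-40,"ax":0,"ay":0,"az":0},{"dx":0,"dy":0,"dz":-30,"ax":0,"ay":0,"az":0},{"dx":0,"dy":0,"dz":-20,"ax":0,"ay":0,"az":0},{"dx":0,"dy":0,"dz":0,"ax":0,"ay":0,"az":0},{"dx":0,"dy":0,"dz":0,"ax":0,"ay":0,"az":0}]' 1 50
cat >> w.py <<'E'
for e,a in blobs(c["img"],"white",300): print("w",np.round(e[0],1),np.round(e[1],1),ray(c,e[0],.004).round(4))
E
python3 w.py red .104 w5
```

```text
time: 6.1
tool_pos: [0.3559, -0.2872, 0.2328]
tcp_rot: [3.141, -0.011, 0.002]
wrist_force: [-1.1, 1.6, 4.9]
width: 0.663
grip_force: 54.6
time: 7.35
tool_pos: [0.3558, -0.2872, 0.404]
tcp_rot: [3.139, -0.025, 0.005]
wrist_force: [-0.5, 0.9, -0.2]
width: 0.998
grip_force: 0.0
tcp [ 0.3553 -0.2868  0.402 ] rot [ 3.141e+00 -2.460e-02  9.000e-04] w 0.999 grip 0.0 t 7.4 q6 0.852876397851006
[259.1 161.9] [ 83.8 102.7] [ 0.3726 -0.2888] dx 17.3 dy 2.0
w [238.5   9. ] [27.3 34.4] [ 0.4987 -0.2711]
```

```bash
python3 -m jog '[{"dx":8,"dy":-13,"dz":0,"ax":0,"ay":0,"az":-0.9},{"dx":17,"dy":-28,"dz":0,"ax":0,"ay":0,"az":0},{"dx":17,"dy":-30,"dz":0,"ax":0,"ay":0,"az":0},{"dx":17,"dy":-30,"dz":0,"ax":0,"ay":0,"az":0},{"dx":12,"dy":-20,"dz":0,"ax":0,"ay":0,"az":0},{"dx":6,"dy":-10,"dz":0,"ax":0,"ay":0,"az":0},{"dx":0,"dy":0,"dz":0,"ax":0,"ay":0,"az":0},{"dx":0,"dy":0,"dz":0,"ax":0,"ay":0,"az":0}]' 1 50
python3 w.py yellow .1 w6
python3 - <<'E'
from h import *
c=cam("top");cv2.imwrite("pics/t6.png",c["img"][...,::-1])
for col in("red","white"):
  for e,a in blobs(c["img"],col):
    print(col,np.round(e[0],1),np.round(e[1],1),ray(c,e[0],.104).round(3))
E
```

```text
time: 8.07
tool_pos: [0.4323, -0.1554, 0.3997]
tcp_rot: [-3.14, -0.003, 0.006]
wrist_force: [-0.5, -0.1, 0.5]
width: 1.001
grip_force: 0.0
tcp [ 0.4321 -0.156   0.4001] rot [-3.1409e+00 -1.5000e-03  5.0000e-03] w 0.997 grip 0.0 t 8.1167 q6 1.1696142099713924
[262.8 177.4] [68.7 69.2] [ 0.4341 -0.1586] dx 1.9 dy 2.6
w [380.3  88.2] [32.4 37. ] [ 0.4997 -0.2776]
red [365.8 226. ] [30.4 32.7] [ 0.354 -0.265]
red [198.8 136.9] [25.  25.2] [0.605 0.183]
white [ 39.2 310. ] [36.4 65.7] [0.145 0.608]
white [341.9 287.8] [ 7.2 50.6] [ 0.192 -0.195]
white [168.4 281.1] [17.5 18.4] [0.216 0.265]
white [382.2 257. ] [ 7.7 15.8] [ 0.272 -0.305]
white [108.8 257.3] [25.3 26.3] [0.281 0.425]
white [319.1 231.3] [ 7.6 16. ] [ 0.342 -0.139]
white [164.3 224.9] [17.4 18.1] [0.366 0.277]
white [395.1 209.7] [ 8.9 15.2] [ 0.397 -0.345]
white [208.2 201.6] [17.2 17.9] [0.427 0.158]
white [334.6 185.2] [ 7.8 14.5] [ 0.466 -0.185]
white [134.9 169.4] [17.1 17.7] [0.518 0.358]
white [ 39.6 187.9] [61.7 65.5] [0.471 0.617]
white [492.3  88.7] [42.1 47. ] [ 0.726 -0.626]
white [400.2   9. ] [ 20.1 109.8] [ 0.961 -0.384]
white [232.1   2.1] [  4.3 152.1] [0.99  0.088]
white [99.8  8.7] [ 19.9 111.2] [0.978 0.462]
```

```bash
python3 -m jog '[{"dx":1.5,"dy":1,"dz":8,"ax":0,"ay":0,"az":0},{"dx":0,"dy":0,"dz":20,"ax":0,"ay":0,"az":0},{"dx":0,"dy":0,"dz":30,"ax":0,"ay":0,"az":0},{"dx":0,"dy":0,"dz":30,"ax":0,"ay":0,"az":0},{"dx":0,"dy":0,"dz":30,"ax":0,"ay":0,"az":0},{"dx":0,"dy":0,"dz":26,"ax":0,"ay":0,"az":0},{"dx":0,"dy":0,"dz":18,"ax":0,"ay":0,"az":0},{"dx":0,"dy":0,"dz":10,"ax":0,"ay":0,"az":0},{"dx":0,"dy":0,"dz":0,"ax":0,"ay":0,"az":0},{"dx":0,"dy":0,"dz":0,"ax":0,"ay":0,"az":0},{"dx":0,"dy":0,"dz":0,"ax":0,"ay":0,"az":0}]' 1 50
python3 -m jog '[{"dx":0,"dy":0,"dz":0,"ax":0,"ay":0,"az":0},{"dx":0,"dy":0,"dz":0,"ax":0,"ay":0,"az":0},{"dx":0,"dy":0,"dz":0,"ax":0,"ay":0,"az":0},{"dx":0,"dy":0,"dz":0,"ax":0,"ay":0,"az":0},{"dx":0,"dy":0,"dz":0,"ax":0,"ay":0,"az":0},{"dx":0,"dy":0,"dz":0,"ax":0,"ay":0,"az":0},{"dx":0,"dy":0,"dz":0,"ax":0,"ay":0,"az":0},{"dx":0,"dy":0,"dz":0,"ax":0,"ay":0,"az":0},{"dx":0,"dy":0,"dz":0,"ax":0,"ay":0,"az":0},{"dx":0,"dy":0,"dz":0,"ax":0,"ay":0,"az":0}]' 0 50
```

```text
time: 9.08
tool_pos: [0.4349, -0.1577, 0.2309]
tcp_rot: [3.141, -0.0, 0.003]
wrist_force: [0.1, 0.1, 0.3]
width: 0.999
grip_force: 0.0
time: 9.92
tool_pos: [0.435, -0.1574, 0.2313]
tcp_rot: [3.14, 0.001, 0.004]
wrist_force: [-0.6, -1.6, 5.4]
width: 0.668
grip_force: 52.7
```

```bash
python3 -m jog '[{"dx":0,"dy":0,"dz":-5,"ax":0,"ay":0,"az":0},{"dx":0,"dy":0,"dz":-12,"ax":0,"ay":0,"az":0},{"dx":0,"dy":0,"dz":-20,"ax":0,"ay":0,"az":0},{"dx":0,"dy":0,"dz":-30,"ax":0,"ay":0,"az":0},{"dx":0,"dy":0,"dz":-30,"ax":0,"ay":0,"az":0},{"dx":0,"dy":0,"dz":-20,"ax":0,"ay":0,"az":0},{"dx":0,"dy":0,"dz":-13,"ax":0,"ay":0,"az":0},{"dx":0,"dy":0,"dz":0,"ax":0,"ay":0,"az":0}]'
python3 -m jog '[{"dx":-1.5,"dy":-10,"dz":0,"ax":0,"ay":0,"az":0},{"dx":-3.3,"dy":-22,"dz":0,"ax":0,"ay":0,"az":0},{"dx":-4.8,"dy":-32,"dz":0,"ax":0,"ay":0,"az":0},{"dx":-5.4,"dy":-36,"dz":0,"ax":0,"ay":0,"az":0},{"dx":-5.4,"dy":-36,"dz":0,"ax":0,"ay":0,"az":0},{"dx":-5.4,"dy":-36,"dz":0,"ax":0,"ay":0,"az":0},{"dx":-5.4,"dy":-36,"dz":0,"ax":0,"ay":0,"az":0},{"dx":-5.4,"dy":-36,"dz":0,"ax":0,"ay":0,"az":0},{"dx":-5.4,"dy":-36,"dz":0,"ax":0,"ay":0,"az":0},{"dx":-5.4,"dy":-36,"dz":0,"ax":0,"ay":0,"az":0},{"dx":-5.4,"dy":-36,"dz":0,"ax":0,"ay":0,"az":0},{"dx":-5.4,"dy":-36,"dz":0,"ax":0,"ay":0,"az":0},{"dx":-4.8,"dy":-32,"dz":0,"ax":0,"ay":0,"az":0},{"dx":-3.3,"dy":-22,"dz":0,"ax":0,"ay":0,"az":0},{"dx":-1.5,"dy":-10,"dz":0,"ax":0,"ay":0,"az":0},{"dx":-0.7,"dy":-5,"dz":0,"ax":0,"ay":0,"az":0},{"dx":0,"dy":0,"dz":0,"ax":0,"ay":0,"az":0},{"dx":0,"dy":0,"dz":0,"ax":0,"ay":0,"az":0}]'
```

```text
time: 10.58
tool_pos: [0.4351, -0.1573, 0.3631]
tcp_rot: [3.139, 0.001, 0.009]
wrist_force: [-0.2, -0.4, -3.2]
width: 0.669
grip_force: 54.2
time: 12.08
tool_pos: [0.3652, 0.2991, 0.3586]
tcp_rot: [3.14, 0.001, -0.003]
wrist_force: [-0.3, -0.8, -4.0]
width: 0.663
grip_force: 54.6
```

```bash
python3 -m jog '[{"dx":1,"dy":-0.5,"dz":6,"ax":0,"ay":0,"az":0},{"dx":0,"dy":0,"dz":14,"ax":0,"ay":0,"az":0},{"dx":0,"dy":0,"dz":24,"ax":0,"ay":0,"az":0},{"dx":0,"dy":0,"dz":26,"ax":0,"ay":0,"az":0},{"dx":0,"dy":0,"dz":24,"ax":0,"ay":0,"az":0},{"dx":0,"dy":0,"dz":12,"ax":0,"ay":0,"az":0},{"dx":0,"dy":0,"dz":6,"ax":0,"ay":0,"az":0},{"dx":0,"dy":0,"dz":4,"ax":0,"ay":0,"az":0},{"dx":0,"dy":0,"dz":2,"ax":0,"ay":0,"az":0},{"dx":0,"dy":0,"dz":1,"ax":0,"ay":0,"az":0},{"dx":0,"dy":0,"dz":1,"ax":0,"ay":0,"az":0},{"dx":0,"dy":0,"dz":0,"ax":0,"ay":0,"az":0},{"dx":0,"dy":0,"dz":0,"ax":0,"ay":0,"az":0}]'
```

```text
time: 13.17
tool_pos: [0.3669, 0.3007, 0.2405]
tcp_rot: [-3.141, -0.001, -0.002]
wrist_force: [-0.5, -0.6, -2.8]
width: 0.662
grip_force: 54.6
```

Still about 5 mm up; lowering until contact.

```bash
python3 -m jog '[{"dx":0,"dy":0,"dz":2,"ax":0,"ay":0,"az":0},{"dx":0,"dy":0,"dz":1.5,"ax":0,"ay":0,"az":0},{"dx":0,"dy":0,"dz":1,"ax":0,"ay":0,"az":0},{"dx":0,"dy":0,"dz":0.6,"ax":0,"ay":0,"az":0},{"dx":0,"dy":0,"dz":0,"ax":0,"ay":0,"az":0},{"dx":0,"dy":0,"dz":0,"ax":0,"ay":0,"az":0}]'
```

```text
time: 13.67
tool_pos: [0.3666, 0.3006, 0.2353]
tcp_rot: [3.142, 0.001, 0.0]
wrist_force: [-2.4, -2.0, 5.3]
width: 0.666
grip_force: 55.3
```

```bash
python3 -m jog '[{"dx":0,"dy":0,"dz":0,"ax":0,"ay":0,"az":0},{"dx":0,"dy":0,"dz":0,"ax":0,"ay":0,"az":0},{"dx":0,"dy":0,"dz":0,"ax":0,"ay":0,"az":0},{"dx":0,"dy":0,"dz":0,"ax":0,"ay":0,"az":0},{"dx":0,"dy":0,"dz":0,"ax":0,"ay":0,"az":0},{"dx":0,"dy":0,"dz":0,"ax":0,"ay":0,"az":0},{"dx":0,"dy":0,"dz":0,"ax":0,"ay":0,"az":0},{"dx":0,"dy":0,"dz":-10,"ax":0,"ay":0,"az":0},{"dx":0,"dy":0,"dz":-30,"ax":0,"ay":0,"az":0},{"dx":0,"dy":0,"dz":-40,"ax":0,"ay":0,"az":0},{"dx":0,"dy":0,"dz":-40,"ax":0,"ay":0,"az":0},{"dx":0,"dy":0,"dz":-30,"ax":0,"ay":0,"az":0},{"dx":0,"dy":0,"dz":-17,"ax":0,"ay":0,"az":0}]' 1 50
python3 -m jog '[{"dx":4,"dy":13,"dz":0,"ax":0,"ay":0,"az":0},{"dx":8,"dy":27,"dz":0,"ax":0,"ay":0,"az":0},{"dx":11,"dy":36,"dz":0,"ax":0,"ay":0,"az":0},{"dx":11,"dy":36,"dz":0,"ax":0,"ay":0,"az":0},{"dx":11,"dy":36,"dz":0,"ax":0,"ay":0,"az":0},{"dx":11,"dy":36,"dz":0,"ax":0,"ay":0,"az":0},{"dx":11,"dy":36,"dz":0,"ax":0,"ay":0,"az":0},{"dx":11,"dy":30,"dz":0,"ax":0,"ay":0,"az":0},{"dx":7,"dy":24,"dz":0,"ax":0,"ay":0,"az":0},{"dx":4,"dy":13,"dz":0,"ax":0,"ay":0,"az":0},{"dx":0,"dy":0,"dz":0,"ax":0,"ay":0,"az":0},{"dx":0,"dy":0,"dz":0,"ax":0,"ay":0,"az":0}]' 
python3 w.py green .1 w7
```

```text
time: 14.75
tool_pos: [0.3672, 0.301, 0.4074]
tcp_rot: [-3.137, -0.001, -0.01]
wrist_force: [1.0, 0.5, 0.2]
width: 0.999
grip_force: 0.0
time: 15.75
tool_pos: [0.4556, 0.0129, 0.4021]
tcp_rot: [-3.141, 0.003, -0.0]
wrist_force: [-0.4, -0.2, 0.4]
width: 1.0
grip_force: 0.0
tcp [0.4555 0.0136 0.402 ] rot [-3.1411e+00  9.0000e-04 -2.0000e-04] w 1.001 grip 0.0 t 15.8 q6 1.5460918945422366
[260.2 176.4] [65.5 67. ] [0.4588 0.0117] dx 3.3 dy 1.9
[115.7 173.3] [76.8 87.7] [0.4616 0.1292] dx 6.1 dy -115.6
w [118.  172.9] [45.4 52.1] [0.4348 0.1682]
w [169.   46.7] [28.  31.6] [0.5635 0.1011]
```

View pics/w7.png

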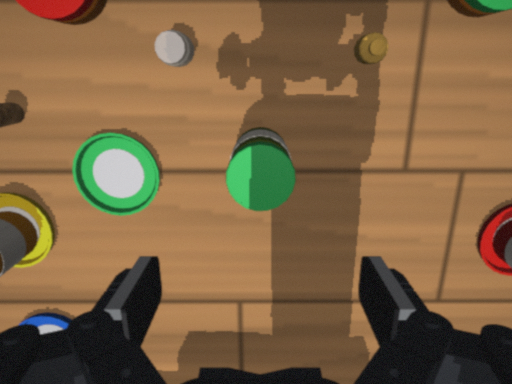

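The green lid is at (260,176) and the small green tray at (118,173). The yellow and red trays each hold a standing jar (left and right edges).

```bash
python3 -m jog '[{"dx":1.5,"dy":0.5,"dz":8,"ax":0,"ay":0,"az":0},{"dx":0,"dy":0,"dz":20,"ax":0,"ay":0,"az":0},{"dx":0,"dy":0,"dz":30,"ax":0,"ay":0,"az":0},{"dx":0,"dy":0,"dz":30,"ax":0,"ay":0,"az":0},{"dx":0,"dy":0,"dz":30,"ax":0,"ay":0,"az":0},{"dx":0,"dy":0,"dz":28,"ax":0,"ay":0,"az":0},{"dx":0,"dy":0,"dz":18,"ax":0,"ay":0,"az":0},{"dx":0,"dy":0,"dz":10,"ax":0,"ay":0,"az":0},{"dx":0,"dy":0,"dz":0,"ax":0,"ay":0,"az":0},{"dx":0,"dy":0,"dz":0,"ax":0,"ay":0,"az":0},{"dx":0,"dy":0,"dz":0,"ax":0,"ay":0,"az":0}]' 1 50
python3 -m jog '[{"dx":0,"dy":0,"dz":0,"ax":0,"ay":0,"az":0},{"dx":0,"dy":0,"dz":0,"ax":0,"ay":0,"az":0},{"dx":0,"dy":0,"dz":0,"ax":0,"ay":0,"az":0},{"dx":0,"dy":0,"dz":0,"ax":0,"ay":0,"az":0},{"dx":0,"dy":0,"dz":0,"ax":0,"ay":0,"az":0},{"dx":0,"dy":0,"dz":0,"ax":0,"ay":0,"az":0},{"dx":0,"dy":0,"dz":0,"ax":0,"ay":0,"az":0},{"dx":0,"dy":0,"dz":0,"ax":0,"ay":0,"az":0},{"dx":0,"dy":0,"dz":0,"ax":0,"ay":0,"az":0},{"dx":0,"dy":0,"dz":0,"ax":0,"ay":0,"az":0}]' 0 50
```

```text
time: 16.72
tool_pos: [0.458, 0.0133, 0.2289]
tcp_rot: [3.142, 0.002, 0.004]
wrist_force: [0.8, 0.8, -0.1]
width: 1.004
grip_force: 0.0
time: 17.55
tool_pos: [0.458, 0.0128, 0.2291]
tcp_rot: [3.142, 0.0, 0.004]
wrist_force: [-1.0, 0.1, 5.0]
width: 0.666
grip_force: 52.6
```

```bash
python3 -m jog '[{"dx":0,"dy":0,"dz":-5,"ax":0,"ay":0,"az":0},{"dx":0,"dy":0,"dz":-12,"ax":0,"ay":0,"az":0},{"dx":0,"dy":0,"dz":-18,"ax":0,"ay":0,"az":0},{"dx":0,"dy":0,"dz":-15,"ax":0,"ay":0,"az":0},{"dx":0,"dy":0,"dz":-10,"ax":0,"ay":0,"az":0},{"dx":-1,"dy":-8,"dz":0,"ax":0,"ay":0,"az":0},{"dx":-3,"dy":-18,"dz":0,"ax":0,"ay":0,"az":0},{"dx":-4,"dy":-28,"dz":0,"ax":0,"ay":0,"az":0},{"dx":-5,"dy":-32,"dz":0,"ax":0,"ay":0,"az":0},{"dx":-5,"dy":-31,"dz":0,"ax":0,"ay":0,"az":0},{"dx":-3,"dy":-22,"dz":0,"ax":0,"ay":0,"az":0},{"dx":-2,"dy":-12,"dz":0,"ax":0,"ay":0,"az":0},{"dx":-1,"dy":-6,"dz":0,"ax":0,"ay":0,"az":0},{"dx":0,"dy":0,"dz":0,"ax":0,"ay":0,"az":0},{"dx":0,"dy":0,"dz":0,"ax":0,"ay":0,"az":0}]'
```

```text
time: 18.8
tool_pos: [0.4326, 0.1699, 0.2868]
tcp_rot: [3.141, 0.002, -0.002]
wrist_force: [0.3, -0.6, -3.3]
width: 0.666
grip_force: 54.7
```

Lowering from .2868 to about .2345 first.

```bash
python3 -m jog '[{"dx":1,"dy":0,"dz":6,"ax":0,"ay":0,"az":0},{"dx":0,"dy":0,"dz":12,"ax":0,"ay":0,"az":0},{"dx":0,"dy":0,"dz":14,"ax":0,"ay":0,"az":0},{"dx":0,"dy":0,"dz":10,"ax":0,"ay":0,"az":0},{"dx":0,"dy":0,"dz":5,"ax":0,"ay":0,"az":0},{"dx":0,"dy":0,"dz":2.5,"ax":0,"ay":0,"az":0},{"dx":0,"dy":0,"dz":1.5,"ax":0,"ay":0,"az":0},{"dx":0,"dy":0,"dz":1,"ax":0,"ay":0,"az":0},{"dx":0,"dy":0,"dz":0,"ax":0,"ay":0,"az":0},{"dx":0,"dy":0,"dz":0,"ax":0,"ay":0,"az":0},{"dx":0,"dy":0,"dz":0,"ax":0,"ay":0,"az":0}]'
```

```text
time: 19.72
tool_pos: [0.4344, 0.1701, 0.2362]
tcp_rot: [-3.141, -0.001, -0.002]
wrist_force: [0.2, 0.3, -4.4]
width: 0.665
grip_force: 54.7
```

```bash
python3 -m jog '[{"dx":0,"dy":0,"dz":1.5,"ax":0,"ay":0,"az":0},{"dx":0,"dy":0,"dz":1,"ax":0,"ay":0,"az":0},{"dx":0,"dy":0,"dz":0.8,"ax":0,"ay":0,"az":0},{"dx":0,"dy":0,"dz":0.4,"ax":0,"ay":0,"az":0},{"dx":0,"dy":0,"dz":0,"ax":0,"ay":0,"az":0},{"dx":0,"dy":0,"dz":0,"ax":0,"ay":0,"az":0}]'
```

```text
time: 20.22
tool_pos: [0.4344, 0.1701, 0.2332]
tcp_rot: [-3.142, -0.001, -0.001]
wrist_force: [-2.8, -0.5, 6.7]
width: 0.67
grip_force: 55.7
```

```bash
python3 -m jog '[{"dx":0,"dy":0,"dz":0,"ax":0,"ay":0,"az":0},{"dx":0,"dy":0,"dz":0,"ax":0,"ay":0,"az":0},{"dx":0,"dy":0,"dz":0,"ax":0,"ay":0,"az":0},{"dx":0,"dy":0,"dz":0,"ax":0,"ay":0,"az":0},{"dx":0,"dy":0,"dz":0,"ax":0,"ay":0,"az":0},{"dx":0,"dy":0,"dz":0,"ax":0,"ay":0,"az":0},{"dx":0,"dy":0,"dz":0,"ax":0,"ay":0,"az":0},{"dx":0,"dy":0,"dz":-10,"ax":0,"ay":0,"az":0},{"dx":0,"dy":0,"dz":-30,"ax":0,"ay":0,"az":0},{"dx":0,"dy":0,"dz":-40,"ax":0,"ay":0,"az":0},{"dx":0,"dy":0,"dz":-40,"ax":0,"ay":0,"az":0},{"dx":0,"dy":0,"dz":-30,"ax":0,"ay":0,"az":0},{"dx":0,"dy":0,"dz":-17,"ax":0,"ay":0,"az":0}]' 1 50
python3 -m jog '[{"dx":11,"dy":8,"dz":0,"ax":0,"ay":0,"az":0},{"dx":24,"dy":17,"dz":0,"ax":0,"ay":0,"az":0},{"dx":28,"dy":20,"dz":0,"ax":0,"ay":0,"az":0},{"dx":28,"dy":20,"dz":0,"ax":0,"ay":0,"az":0},{"dx":28,"dy":20,"dz":0,"ax":0,"ay":0,"az":0},{"dx":28,"dy":20,"dz":0,"ax":0,"ay":0,"az":0},{"dx":28,"dy":20,"dz":0,"ax":0,"ay":0,"az":0},{"dx":20,"dy":16,"dz":0,"ax":0,"ay":0,"az":0},{"dx":14,"dy":10,"dz":0,"ax":0,"ay":0,"az":0},{"dx":7,"dy":6,"dz":0,"ax":0,"ay":0,"az":0},{"dx":0,"dy":0,"dz":0,"ax":0,"ay":0,"az":0},{"dx":0,"dy":0,"dz":0,"ax":0,"ay":0,"az":0}]' 
python3 w.py blue .1 w8
```

```text
time: 21.3
tool_pos: [0.4349, 0.1703, 0.4046]
tcp_rot: [-3.139, -0.0, -0.011]
wrist_force: [1.7, 0.5, -0.0]
width: 1.002
grip_force: 0.0
time: 22.3
tool_pos: [0.6498, 0.0128, 0.3979]
tcp_rot: [-3.141, 0.001, 0.003]
wrist_force: [-0.4, 0.0, 0.2]
width: 1.002
grip_force: 0.0
tcp [0.6495 0.0133 0.3982] rot [-3.1412e+00 -5.0000e-04  2.8000e-03] w 0.999 grip 0.0 t 22.35 q6 1.5523591036432673
[260.  175.9] [68.5 68.7] [0.654  0.0117] dx 4.5 dy 1.6
w [183.6 242.8] [21.  24.6] [0.5443 0.1007]
```

```bash
python3 -m jog '[{"dx":2,"dy":0.5,"dz":8,"ax":0,"ay":0,"az":0},{"dx":0,"dy":0,"dz":20,"ax":0,"ay":0,"az":0},{"dx":0,"dy":0,"dz":30,"ax":0,"ay":0,"az":0},{"dx":0,"dy":0,"dz":30,"ax":0,"ay":0,"az":0},{"dx":0,"dy":0,"dz":30,"ax":0,"ay":0,"az":0},{"dx":0,"dy":0,"dz":24,"ax":0,"ay":0,"az":0},{"dx":0,"dy":0,"dz":18,"ax":0,"ay":0,"az":0},{"dx":0,"dy":0,"dz":10,"ax":0,"ay":0,"az":0},{"dx":0,"dy":0,"dz":0,"ax":0,"ay":0,"az":0},{"dx":0,"dy":0,"dz":0,"ax":0,"ay":0,"az":0},{"dx":0,"dy":0,"dz":0,"ax":0,"ay":0,"az":0}]' 1 50
python3 -m jog '[{"dx":0,"dy":0,"dz":0,"ax":0,"ay":0,"az":0},{"dx":0,"dy":0,"dz":0,"ax":0,"ay":0,"az":0},{"dx":0,"dy":0,"dz":0,"ax":0,"ay":0,"az":0},{"dx":0,"dy":0,"dz":0,"ax":0,"ay":0,"az":0},{"dx":0,"dy":0,"dz":0,"ax":0,"ay":0,"az":0},{"dx":0,"dy":0,"dz":0,"ax":0,"ay":0,"az":0},{"dx":0,"dy":0,"dz":0,"ax":0,"ay":0,"az":0},{"dx":0,"dy":0,"dz":0,"ax":0,"ay":0,"az":0},{"dx":0,"dy":0,"dz":0,"ax":0,"ay":0,"az":0},{"dx":0,"dy":0,"dz":0,"ax":0,"ay":0,"az":0}]' 0 50
```

```text
time: 23.27
tool_pos: [0.6528, 0.0128, 0.2306]
tcp_rot: [3.142, 0.001, 0.004]
wrist_force: [0.7, -0.8, -0.1]
width: 1.003
grip_force: 0.0
time: 24.1
tool_pos: [0.6531, 0.0125, 0.2308]
tcp_rot: [-3.142, -0.0, -0.005]
wrist_force: [0.4, 0.4, 6.5]
width: 0.671
grip_force: 54.1
```

```bash
python3 -m jog '[{"dx":0,"dy":0,"dz":-5,"ax":0,"ay":0,"az":0},{"dx":0,"dy":0,"dz":-12,"ax":0,"ay":0,"az":0},{"dx":0,"dy":0,"dz":-20,"ax":0,"ay":0,"az":0},{"dx":0,"dy":0,"dz":-20,"ax":0,"ay":0,"az":0},{"dx":0,"dy":0,"dz":-15,"ax":0,"ay":0,"az":0},{"dx":0,"dy":0,"dz":-8,"ax":0,"ay":0,"az":0},{"dx":0,"dy":0,"dz":0,"ax":0,"ay":0,"az":0}]'
python3 -m jog '[{"dx":-3,"dy":-10,"dz":0,"ax":0,"ay":0,"az":0},{"dx":-7,"dy":-22,"dz":0,"ax":0,"ay":0,"az":0},{"dx":-10,"dy":-32,"dz":0,"ax":0,"ay":0,"az":0},{"dx":-12,"dy":-37,"dz":0,"ax":0,"ay":0,"az":0},{"dx":-12,"dy":-37,"dz":0,"ax":0,"ay":0,"az":0},{"dx":-12,"dy":-37,"dz":0,"ax":0,"ay":0,"az":0},{"dx":-12,"dy":-37,"dz":0,"ax":0,"ay":0,"az":0},{"dx":-12,"dy":-37,"dz":0,"ax":0,"ay":0,"az":0},{"dx":-12,"dy":-37,"dz":0,"ax":0,"ay":0,"az":0},{"dx":-10,"dy":-32,"dz":0,"ax":0,"ay":0,"az":0},{"dx":-9,"dy":-28,"dz":0,"ax":0,"ay":0,"az":0},{"dx":-6,"dy":-18,"dz":0,"ax":0,"ay":0,"az":0},{"dx":-2.5,"dy":-8,"dz":0,"ax":0,"ay":0,"az":0},{"dx":-1,"dy":-4,"dz":0,"ax":0,"ay":0,"az":0},{"dx":0,"dy":0,"dz":0,"ax":0,"ay":0,"az":0},{"dx":0,"dy":0,"dz":0,"ax":0,"ay":0,"az":0}]'
```

```text
time: 24.68
tool_pos: [0.6529, 0.0125, 0.3117]
tcp_rot: [3.141, 0.0, 0.007]
wrist_force: [0.4, -0.4, -3.1]
width: 0.667
grip_force: 54.0
time: 26.02
tool_pos: [0.5315, 0.3876, 0.308]
tcp_rot: [3.14, -0.0, -0.002]
wrist_force: [-0.1, -0.4, -3.1]
width: 0.665
grip_force: 54.2
```

```bash
python3 -m jog '[{"dx":1,"dy":0,"dz":6,"ax":0,"ay":0,"az":0},{"dx":0,"dy":0,"dz":14,"ax":0,"ay":0,"az":0},{"dx":0,"dy":0,"dz":20,"ax":0,"ay":0,"az":0},{"dx":0,"dy":0,"dz":16,"ax":0,"ay":0,"az":0},{"dx":0,"dy":0,"dz":8,"ax":0,"ay":0,"az":0},{"dx":0,"dy":0,"dz":4,"ax":0,"ay":0,"az":0},{"dx":0,"dy":0,"dz":2,"ax":0,"ay":0,"az":0},{"dx":0,"dy":0,"dz":1,"ax":0,"ay":0,"az":0},{"dx":0,"dy":0,"dz":0,"ax":0,"ay":0,"az":0},{"dx":0,"dy":0,"dz":0,"ax":0,"ay":0,"az":0},{"dx":0,"dy":0,"dz":0,"ax":0,"ay":0,"az":0}]'
```

```text
time: 26.93
tool_pos: [0.5329, 0.3888, 0.239]
tcp_rot: [-3.14, -0.001, -0.003]
wrist_force: [-0.1, 0.1, -2.7]
width: 0.671
grip_force: 54.2
```

```bash
python3 -m jog '[{"dx":0,"dy":0,"dz":2,"ax":0,"ay":0,"az":0},{"dx":0,"dy":0,"dz":1.2,"ax":0,"ay":0,"az":0},{"dx":0,"dy":0,"dz":0.8,"ax":0,"ay":0,"az":0},{"dx":0,"dy":0,"dz":0.5,"ax":0,"ay":0,"az":0},{"dx":0,"dy":0,"dz":0,"ax":0,"ay":0,"az":0},{"dx":0,"dy":0,"dz":0,"ax":0,"ay":0,"az":0}]'
```

```text
time: 27.43
tool_pos: [0.5327, 0.3887, 0.2349]
tcp_rot: [-3.141, -0.001, -0.001]
wrist_force: [-2.1, -1.0, 6.2]
width: 0.666
grip_force: 54.8
```

Contact. Releasing, rising, then checking everything in the fixed views.

```bash
python3 -m jog '[{"dx":0,"dy":0,"dz":0,"ax":0,"ay":0,"az":0},{"dx":0,"dy":0,"dz":0,"ax":0,"ay":0,"az":0},{"dx":0,"dy":0,"dz":0,"ax":0,"ay":0,"az":0},{"dx":0,"dy":0,"dz":0,"ax":0,"ay":0,"az":0},{"dx":0,"dy":0,"dz":0,"ax":0,"ay":0,"az":0},{"dx":0,"dy":0,"dz":0,"ax":0,"ay":0,"az":0},{"dx":0,"dy":0,"dz":0,"ax":0,"ay":0,"az":0},{"dx":0,"dy":0,"dz":-10,"ax":0,"ay":0,"az":0},{"dx":0,"dy":0,"dz":-30,"ax":0,"ay":0,"az":0},{"dx":0,"dy":0,"dz":-40,"ax":0,"ay":0,"az":0},{"dx":0,"dy":0,"dz":-40,"ax":0,"ay":0,"az":0},{"dx":0,"dy":0,"dz":-30,"ax":0,"ay":0,"az":0},{"dx":0,"dy":0,"dz":-17,"ax":0,"ay":0,"az":0}]' 1 50
python3 -m jog '[{"dx":0,"dy":30,"dz":0,"ax":0,"ay":0,"az":0},{"dx":0,"dy":38,"dz":0,"ax":0,"ay":0,"az":0},{"dx":0,"dy":38,"dz":0,"ax":0,"ay":0,"az":0},{"dx":0,"dy":38,"dz":0,"ax":0,"ay":0,"az":0},{"dx":0,"dy":38,"dz":0,"ax":0,"ay":0,"az":0},{"dx":0,"dy":38,"dz":0,"ax":0,"ay":0,"az":0},{"dx":0,"dy":38,"dz":0,"ax":0,"ay":0,"az":0},{"dx":0,"dy":38,"dz":0,"ax":0,"ay":0,"az":0},{"dx":0,"dy":38,"dz":0,"ax":0,"ay":0,"az":0},{"dx":0,"dy":20,"dz":0,"ax":0,"ay":0,"az":0},{"dx":0,"dy":0,"dz":0,"ax":0,"ay":0,"az":0},{"dx":0,"dy":0,"dz":0,"ax":0,"ay":0,"az":0}]'
python3 - <<'E'
from h import *
a=cam("top")["img"];b=cam("scene")["img"]
a=cv2.resize(a[110:300,100:430],(800,460));b=b[110:330,140:440]
cv2.imwrite("pics/t9.png",a[...,::-1]);cv2.imwrite("pics/s9.png",cv2.resize(b,(800,587))[...,::-1])
E
```

```text
time: 28.52
tool_pos: [0.5333, 0.389, 0.4072]
tcp_rot: [-3.137, -0.0, -0.011]
wrist_force: [0.7, 0.4, 0.9]
width: 0.997
grip_force: 0.0
time: 29.52
tool_pos: [0.5326, 0.0334, 0.4013]
tcp_rot: [-3.141, 0.004, -0.002]
wrist_force: [-0.5, -0.2, 0.1]
width: 0.998
grip_force: 0.0
```

View pics/t9.png

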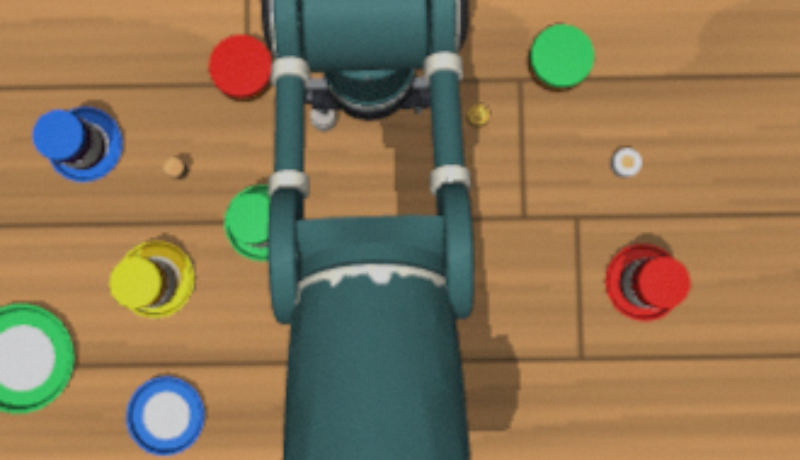

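View pics/s9.png

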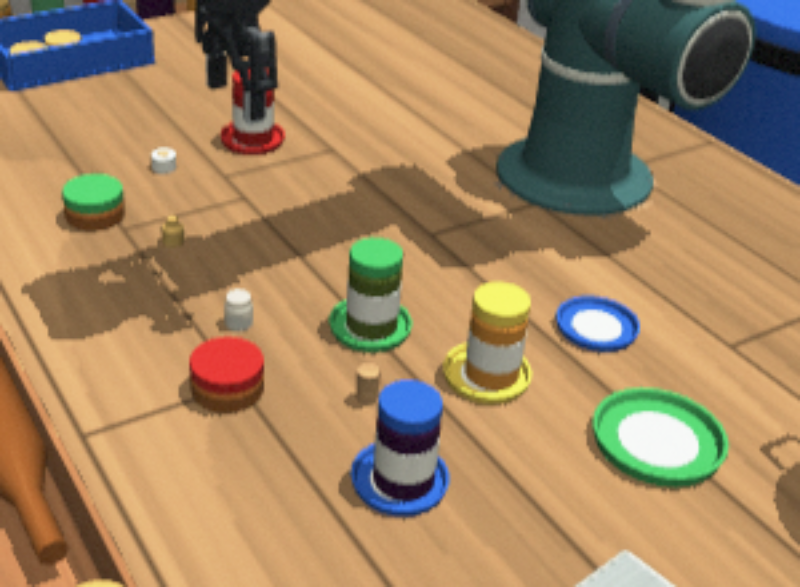

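The top and scene views show all four tall jars upright in the right trays (green at (373,300), yellow (496,345), blue (408,445) and red (253,110) in the scene crop). All look within about 6 mm of their tray centres. The squat jars at (93,200) and (227,373) look untouched, and the gripper is clear, so I'm handing in.

```bash
python3 -c "
from workcell import bot; print(bot.finish_job())"
```

```text
the job is handed in; nothing more can be done
None
```

I set each of the four tall jars upright in the tray of its lid's colour and let go, left the squat jars where they were, and handed the job in at about 30 s; no verdict came back.

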